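# Make up the bending and compression fixture kits

## Robot

A 7-joint arm with a two-finger parallel gripper is mounted at the origin on the work surface. World frame = base frame: x ahead of the robot, y to its left, z up, the work surface at z = 0. Lengths are in m, angles in degrees, forces in N, time in s.
With the tool pointing down it reaches from about 0.425 to 0.875 m from the base axis. Payload 4.7 kg.
Tool frame: the origin (TCP) lies at the centre of the arm's flange, where the gripper is bolted on; the fingertips stand 182 mm ahead of it and the grasp point (between the pads) lies 164 mm ahead of it; z points along the fingers, y is the line along which they close (so a half turn about z gives the same grasp; the last joint's range is limited). The gripper opens to 87 mm and grips with 3 to 60 N. Pads are 19 mm wide; open, the fingers measure 117 mm over their backs; the gripper's body (75 mm by 190 mm) begins 51 mm behind the grasp point.
Start: joints at [0.808, 18.392, -4.016, 83.108, 1.295, 78.541, -3.26], TCP at [0.65, -0, 0.405] pointing down, gripper open.
Joint ranges: [-163.93, 163.93], [-17.29, 119.83], [-79.2, 71.16], [3.27, 140.29], [-89.18, 269.18], [5.43, 117.66], [-154.24, 154.24]. Speed limits (degrees/s): [147.25, 147.25, 180, 180, 180, 180, 180].

## Interface

Orientations are given as [roll, pitch, yaw] about the fixed x, y, z axes, in that order (R = Rz(yaw) Ry(pitch) Rx(roll)).
In Python, from cell import env gives the robot as it stands. The module is installed in compiled form; this text tells all that it offers.
- The arm moves only by the tool step_arm, never from a script. Its argument "steps" is one flat list of numbers, 5 for each row, row after row: the opening, from 0 (shut) to 1 (fully open), then the shift along the tool's x, y, z in mm, then the turn about the tool's z in degrees. In form: [grip, dx, dy, dz, roll, grip, dx, dy, dz, roll, ...]. A call has 1 to 12 rows; each row shifts and turns the commanded pose from where the row before left it, along the tool's axes as they then stand; what a row does not reach is not made up. A row lasts 1/8 s, in which the tool goes at most 62.5 mm and 10.7 degrees, less where a joint would pass 70% of its speed; a pose out of reach is approached as far as the arm can. A call with a gripper value outside its range is refused whole. The fingers move at their own pace and stop on an object; "grip_force" is the grip in N (left out, the last holds). Time passes only in rows, so rows that do not move let the fingers close. It gives the time, the measured TCP pose, the force, the opening and the grip force at its end, in the units of the state.
- env.get_obs(): the state, without advancing time (a new reading comes with each control period).
- env.read_camera(name): name is "scene" or "side" or "wrist"; returns a dict with "image" (384x512x3 uint8, red, green, blue), "camera_matrix" (3x3 intrinsics, pixels), "R" (3x3) and "t" (3): a world point X has camera coordinates R X + t. Camera axes: x right, y down, z forward; pixel columns grow to the right and rows downward; lengths in m; the calibration is good to about 2 mm. The wrist camera is an equidistant fisheye: a pixel r from the principal point sees the ray r / f radians off the axis. A picture is of the moment at which its call begins. There is no depth.
- env.sign_off(): hands the job in; it is judged then, once.
The state is a dict: "time_s": time; "qpos": joint angles; "joint_velocities": joint speeds; "effort": joint torques, N m; "tool_pos": TCP position; "tool_rot": TCP orientation; "force": force on the tool from outside, world axes, zero at the start; "wrist_torque": the same for the moment, N m; "grip_width": finger opening in m; "grasp_force": force on a finger pad.
Only numpy, scipy, OpenCV 4.12 (cv2) and the standard library are available. Lean on these libraries where they do the work, as an engineer would, in place of code of your own. Each camera call takes 0.05 s, during which the arm holds its last target. There are 200 camera calls.

## Task

Make up the two test kits from the loose stock on the blue mat. Bending kit, in the long three-bay tray: the wedge-shaped loading nose in the long bay, the tall support block in the middle bay and the plain collar in the end bay; compression kit, in the wide two-bay tray: the larger platen in the large bay and the short support block in the small bay. Set every piece flat on the floor of its bay, the same way up as it is now, and leave the smaller platen and the glass jar standing where they are.

Things in the scene. Friction and masses are not known exactly. Their poses are not given: they have to be found in the camera images.
- nose: aluminium loading nose lying on its flat side: along its x axis a round steel shank (18 mm diameter, axis 16 mm high, from x = -48 to -13 mm), a rectangular head with parallel sides (26 mm long, x = -13 to +13, 36 mm wide across y) and a wedge narrowing to an edge at x = +48. 96 mm long, 36 mm wide, 32 mm high, 0.25 kg. Origin at the underside, below the middle of the head; z up. Grip the head across y.
- tall_block: plain aluminium support block, upright, 40 x 32 mm (x, y) and 54 mm high, 0.19 kg. Origin at the centre of its underside, z up.
- short_block: plain aluminium support block with the same 40 x 32 mm (x, y) footprint but only 34 mm high, 0.12 kg. Origin at the centre of its underside, z up.
- collar: plain steel collar standing on its flat face: outside diameter 46 mm, 30 mm high, with a 22 mm hole through it, 0.12 kg. Origin at the centre of its underside, z up.
- big_platen: the larger steel platen: a disc 64 mm in diameter and 14 mm thick lying flat, with an upright stub 24 mm in diameter on its middle, top of the stub 46 mm high; 0.42 kg. Origin at the centre of its underside, z up. Grip the stub.
- small_platen: the smaller steel platen, not wanted: a disc only 42 mm in diameter and 14 mm thick with the same 24 mm stub, top 46 mm high. Origin at the centre of its underside. It stays where it stands.
- jar: closed amber glass jar, not wanted, 42 mm in diameter and 58 mm high. Origin at the centre of its underside. It stays where it stands.
- bend_tray: long shallow plastic tray (grey floor, white walls) of the bending kit, fixed to the bench, 264 x 72 mm (x, y), floor 3 mm thick, all walls and dividers 4 mm thick and 9 mm high above the bench. Three bays in a row along x, all 64 mm wide in y and centred on y = 0: long bay 120 mm long centred at x = -68 mm, middle bay 64 mm long centred at x = +28 mm, end bay 64 mm long centred at x = +96 mm. Origin at the centre of the underside. The long bay is nearer the robot.
- press_tray: wide shallow plastic tray (grey floor, white walls) of the compression kit, fixed to the bench, 164 x 96 mm (x, y), floor 3 mm thick, all walls and dividers 4 mm thick and 9 mm high above the bench. Two bays in a row along x, both 88 mm wide in y and centred on y = 0: large bay 88 mm long centred at x = -34 mm, small bay 64 mm long centred at x = +46 mm. Origin at the centre of the underside. The large bay is nearer the robot.

How it is judged (in metres and radians):
At the end, for the whole second after the job is handed in: Each piece in its own bay, centre within 18 mm of the bay's centre along the tray and 20 mm across (30 mm for the short block), underside within 3 mm of the floor, tilt under 0.06 rad, at rest under 0.02 m/s and 0.2 rad/s. Smaller platen and jar within 15 mm of their start, tilt under 0.1 rad (x of nose in the frame of bend_tray between -0.086 and -0.05 m and y of nose in the frame of bend_tray between -0.02 and 0.02 m and z of nose in the frame of bend_tray between 0 and 0.006 m and angle between each of nose, tall_block, collar, big_platen, short_block's own z axis and vertical below 0.06 rad and linear speed of each of nose, tall_block, collar, big_platen, short_block below 0.02 m/s and angular speed of each of nose, tall_block, collar, big_platen, short_block below 0.2 rad/s and x of tall_block in the frame of bend_tray between 0.01 and 0.046 m and y of tall_block in the frame of bend_tray between -0.02 and 0.02 m and z of tall_block in the frame of bend_tray between 0 and 0.006 m and x of collar in the frame of bend_tray between 0.078 and 0.114 m and y of collar in the frame of bend_tray between -0.02 and 0.02 m and z of collar in the frame of bend_tray between 0 and 0.006 m and x of big_platen in the frame of press_tray between -0.052 and -0.016 m and y of big_platen in the frame of press_tray between -0.02 and 0.02 m and z of big_platen in the frame of press_tray between 0 and 0.006 m and x of short_block in the frame of press_tray between 0.028 and 0.064 m and y of short_block in the frame of press_tray between -0.03 and 0.03 m and z of short_block in the frame of press_tray between 0 and 0.006 m and distance of each of small_platen, jar from where it was at the start of the episode below 0.015 m and angle between each of small_platen, jar's own z axis and vertical below 0.1 rad); the robot touches nothing.
It fails at once if the small platen is pushed away by more than 15 mm or tipped (distance of small_platen from where it was at the start of the episode above 0.015 m or angle between small_platen's own z axis and vertical above 0.3 rad).
It fails at once if the glass jar is pushed away by more than 15 mm or tipped (distance of jar from where it was at the start of the episode above 0.015 m or angle between jar's own z axis and vertical above 0.3 rad).
It also fails if it takes over 128 s, if anything falls off the work surface, if the arm or the gripper's body presses on something with over 40 N, if the wrist force passes 120 N, or if a joint passes its speed limit or range.

## Working session

There is one attempt and no reset: what is moved stays moved. The work goes in short steps, Python scripts to look and compute and a tool call to move; the robot and the scene stay as the last step left them, time stands still between calls to the robot, and variables do not carry over. Pictures are saved under pics/ and viewed, at most 14 in all, crops included, and the job is handed in when it is done.

Besides the shell and the picture viewer there is one more tool, called after "Request:" as name(argument=value, ...) on one line, values as JSON. step_arm: Moves the arm, as the interface text tells. Its arguments: {"type":"object","properties":{"steps":{"type":"array","items":{"type":"number"}},"grip_force":{"type":"number"}},"required":["steps"]}

```bash
mkdir -p pics
python3 - <<'E'
from cell import env
import cv2,pickle
d={}
for n in ("scene","side","wrist"):
    c=env.read_camera(n); d[n]=c; cv2.imwrite(f"pics/{n}0.png",cv2.resize(c["image"][:,:,::-1],(800,600)))
    print(n,c["camera_matrix"],c["R"],c["t"])
pickle.dump(d,open("c0.pkl","wb"))
o=env.get_obs();print(o)
E
```

```text
scene [[426.16428027   0.         255.95822017]
 [  0.         426.16428027 195.54715676]
 [  0.           0.           1.        ]] [[ 0.88759371  0.46060384  0.00463738]
 [ 0.28094611 -0.53335631 -0.79787238]
 [-0.36502971  0.70948936 -0.60280856]] [-0.49998922 -0.12494829  1.11303285]
side [[496.67301139   0.         259.72979853]
 [  0.         496.67301139 196.96041499]
 [  0.           0.           1.        ]] [[ 0.77439637 -0.63269964  0.0011966 ]
 [-0.34639955 -0.42555883 -0.8360066 ]
 [ 0.5294503   0.64698597 -0.54871809]] [-0.41959782  0.23673342  0.82864702]
wrist [[297.31863964   0.         253.78359156]
 [  0.         297.31863964 196.72986591]
 [  0.           0.           1.        ]] [[ 9.99999853e-01 -1.44792252e-04 -5.23346314e-04]
 [-1.03764437e-05 -9.68713139e-01  2.48183108e-01]
 [-5.42907441e-04 -2.48183066e-01 -9.68712997e-01]] [-0.65004767 -0.02939395  0.38818144]
{'time_s': 0.15, 'qpos': array([ 0.80873468, 18.43023263, -4.01667969, 83.15961652,  1.29663146,
       78.5415139 , -3.2591937 ]), 'joint_velocities': array([-0.05470852, -0.17142325,  0.00977765, -0.11122643,  0.04675425,
        0.09073012,  0.03663574]), 'effort': array([ 2.16972071e-04, -4.91794288e+01, -4.04079035e-01, -3.12878716e+01,
       -6.39387709e-02,  4.04033612e-02,  9.90178205e-05]), 'tool_pos': array([ 6.49844693e-01, -3.51566071e-05,  4.03895445e-01]), 'tool_rot': array([-1.79913952e+02,  6.36111143e-03,  9.00029019e+01]), 'force': array([-0.08637235, -0.25874561, -0.89656941]), 'wrist_torque': array([-0.00135438,  0.05040473,  0.02300396]), 'grasp_force': 0.0, 'grip_width': 0.08713986873287548}
```

View pics/scene0.png

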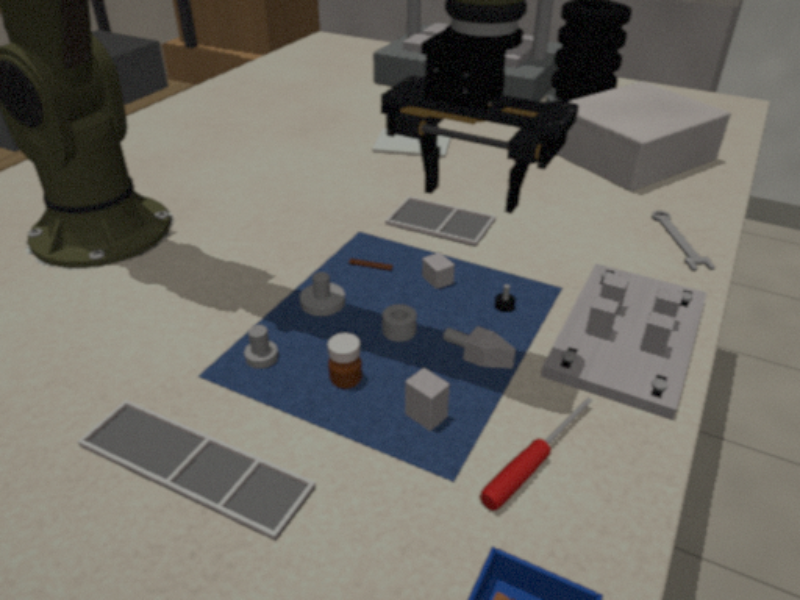

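View pics/wrist0.png

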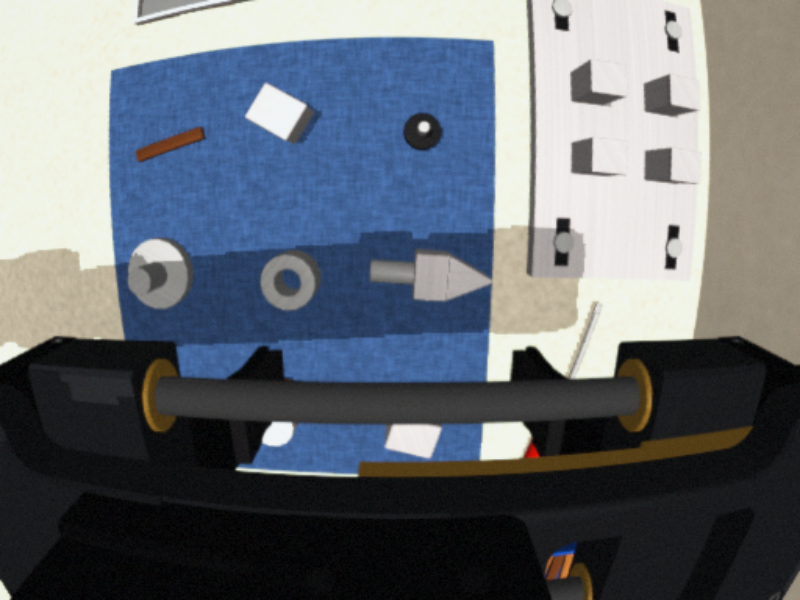

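View pics/side0.png

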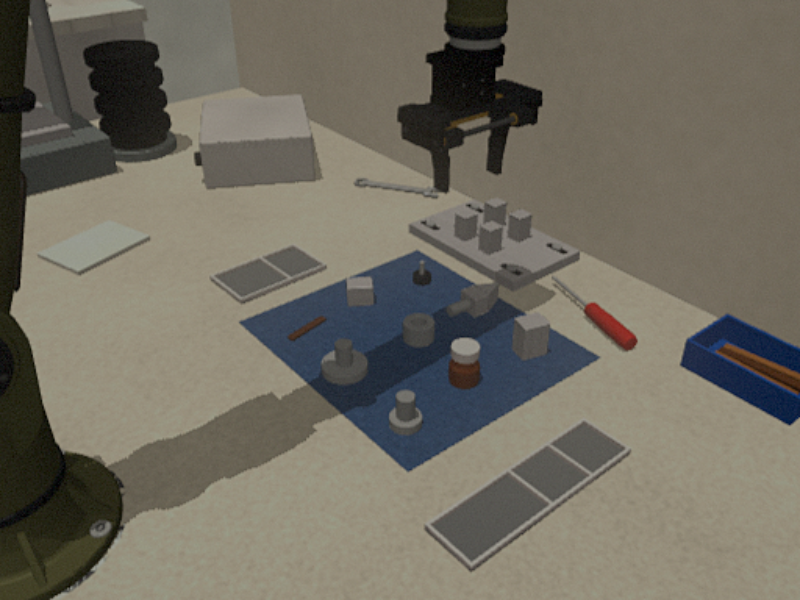

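Scene view: bend tray at the lower left (80–314, 404–535) and press tray at the top (387–496, 199–242). The wrist view shows, in 800x600 pixels, the big platen (158,273), collar (290,280), nose (415–492, 252–300), and short block (280,112). The tall block and jar are partly hidden. The side view shows the small platen (405,412), jar (465,362), tall block (531,337) and both trays.

```bash
cat > h.py <<'E'
import numpy as np,cv2
def px(c,name,p,z,s=0.64):
    """pixels (scaled 1/s) -> world points on plane z"""
    p=(np.array(p,float).reshape(-1,1,2)+.5)*s-.5
    K=c["camera_matrix"]
    n=cv2.fisheye.undistortPoints(p,K,np.zeros(4)) if name=="wrist" else cv2.undistortPoints(p,K,None)
    d=np.c_[n[:,0],np.ones(len(p))]@c["R"]; o=-c["R"].T@c["t"]
    return (o+d*((z-o[2])/d[:,2])[:,None])[:,:2]
E
python3 - <<'E'
import pickle,numpy as np
from h import px
np.set_printoptions(precision=4,suppress=True)
d=pickle.load(open("c0.pkl","rb"))
for n in d: print(n,-d[n]["R"].T@d[n]["t"])
Q=[("scene","bend",[(80,442),(127,404),(314,487),(275,535)],.009),("side","bend",[(428,527),(472,566),(630,452),(585,422)],.009),
("scene","press",[(409,199),(387,222),(475,242),(496,215)],.009),("side","press",[(211,277),(241,299),(327,265),(293,247)],.009),
("wrist","bigstub",[(150,277)],.046),("wrist","bigdisc",[(160,272)],.014),("scene","bigstub",[(321,279)],.046),("side","bigstub",[(344,345)],.046),
("wrist","collar",[(290,280)],.03),("scene","collar",[(399,316)],.03),("side","collar",[(419,322)],.03),
("wrist","nosehead,tip",[(416,252),(449,256),(447,301),(414,298),(492,282)],.032),("wrist","shank",[(371,271),(415,272)],.025),
("wrist","short",[(266,83),(313,111),(291,140),(246,115)],.034),
("scene","tall",[(427,371),(449,384),(430,402),(406,388)],.054),("side","tall",[(513,320),(540,315),(550,324),(524,331)],.054),
("wrist","tall",[(391,424),(441,433),(434,458),(386,450)],.054),
("scene","small",[(258,333)],.046),("side","small",[(405,398)],.046),("scene","jar",[(344,344)],.058),("side","jar",[(465,347)],.058)]
for n,k,p,z in Q:
    w=px(d[n],n,p,z); print(n,k,w.tolist() if 0 else np.round(w,4).tolist(),"mean",w.mean(0))
E
```

```text
scene [ 0.8852 -0.626   0.5736]
side [-0.0318 -0.7009  0.6531]
wrist [0.6503 0.0678 0.383 ]
scene bend [[0.3454, -0.3476], [0.3476, -0.2807], [0.6075, -0.2787], [0.6054, -0.3436]] mean [ 0.4765 -0.3127]
side bend [[0.3406, -0.2829], [0.3423, -0.3488], [0.5987, -0.3479], [0.5988, -0.2799]] mean [ 0.4701 -0.3149]
scene press [[0.4114, 0.3267], [0.4155, 0.2363], [0.5714, 0.2462], [0.5697, 0.345]] mean [0.492  0.2886]
side press [[0.4037, 0.3274], [0.4086, 0.2386], [0.5703, 0.2414], [0.5599, 0.3292]] mean [0.4856 0.2842]
wrist bigstub [[0.449, 0.0072]] mean [0.449  0.0072]
wrist bigdisc [[0.4411, 0.0057]] mean [0.4411 0.0057]
scene bigstub [[0.4401, -0.0015]] mean [ 0.4401 -0.0015]
side bigstub [[0.4333, -0.0023]] mean [ 0.4333 -0.0023]
wrist collar [[0.566, -0.0002]] mean [ 0.566  -0.0002]
scene collar [[0.5649, -0.0069]] mean [ 0.5649 -0.0069]
side collar [[0.5607, -0.0058]] mean [ 0.5607 -0.0058]
wrist nosehead,tip [[0.6647, 0.0216], [0.69, 0.0186], [0.6892, -0.0168], [0.6634, -0.0144], [0.7244, -0.0015]] mean [0.6863 0.0015]
wrist shank [[0.6299, 0.0057], [0.6643, 0.0049]] mean [0.6471 0.0053]
wrist short [[0.5503, 0.1552], [0.5874, 0.1302], [0.5705, 0.1086], [0.5345, 0.1308]] mean [0.5607 0.1312]
scene tall [[0.6548, -0.1102], [0.6859, -0.118], [0.6791, -0.1533], [0.6461, -0.1461]] mean [ 0.6665 -0.1319]
side tall [[0.6413, -0.1105], [0.6793, -0.1255], [0.6734, -0.1492], [0.6337, -0.1383]] mean [ 0.6569 -0.1309]
wrist tall [[0.6454, -0.1125], [0.6858, -0.1212], [0.6809, -0.1455], [0.6412, -0.1372]] mean [ 0.6633 -0.1291]
scene small [[0.4349, -0.1374]] mean [ 0.4349 -0.1374]
side small [[0.4273, -0.138]] mean [ 0.4273 -0.138 ]
scene jar [[0.5484, -0.1175]] mean [ 0.5484 -0.1175]
side jar [[0.5434, -0.1189]] mean [ 0.5434 -0.1189]
```

Request:
step_arm(steps=[1,-46,-25,0,0,1,-46,-25,0,0,1,-46,-25,0,0,1,-46,-25,0,0,1,-46,-25,0,0,1,-46,-25,0,0,1,-46,-25,0,0,1,0,0,0,0,1,0,0,0,0])

```text
time_s: 1.27
tool_pos: [0.4752, -0.3216, 0.4045]
tool_rot: [180.0, -0.1, 90.0]
force: [0.4, 0.3, -0.1]
grip_width: 0.087
grasp_force: 0.0
```

```bash
cat >> h.py <<'E'
def snap(tag,s=1.5625,crop=None):
    from cell import env; import pickle
    c=env.read_camera("wrist"); pickle.dump(c,open(f"{tag}.pkl","wb"))
    cv2.imwrite(f"pics/{tag}.png",cv2.resize(c["image"][:,:,::-1],(800,600),interpolation=cv2.INTER_CUBIC))
    return c
def gold():
    pass
E
python3 -c "
from h import *
snap('bend1')"
```

```text
(no output)
```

View pics/bend1.png

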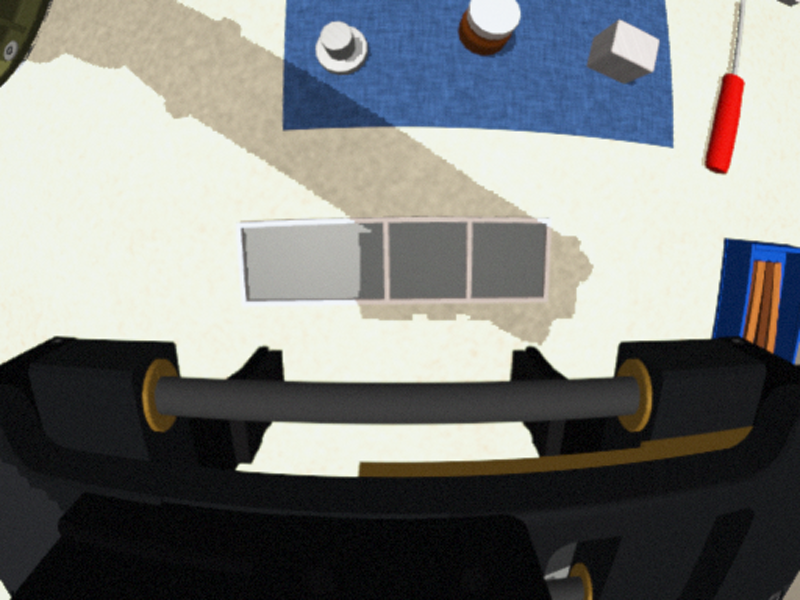

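Request:
step_arm(steps=[1,52,1.5,0,0,1,52,1.5,0,0,1,52,1.5,0,0,1,52,1.5,0,0,1,52,1.5,0,0,1,52,1.5,0,0,1,52,1.5,0,0,1,52,1.5,0,0,1,52,1.5,0,0,1,52,1.5,0,0,1,0,0,0,0,1,0,0,0,0])

```text
time_s: 2.82
tool_pos: [0.4896, 0.1987, 0.4045]
tool_rot: [-180.0, 0.0, 90.1]
force: [0.3, -0.1, 0.2]
grip_width: 0.0871
grasp_force: 0.0
```

```bash
python3 -c "
from h import *
snap('press1')"
```

```text
(no output)
```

View pics/press1.png

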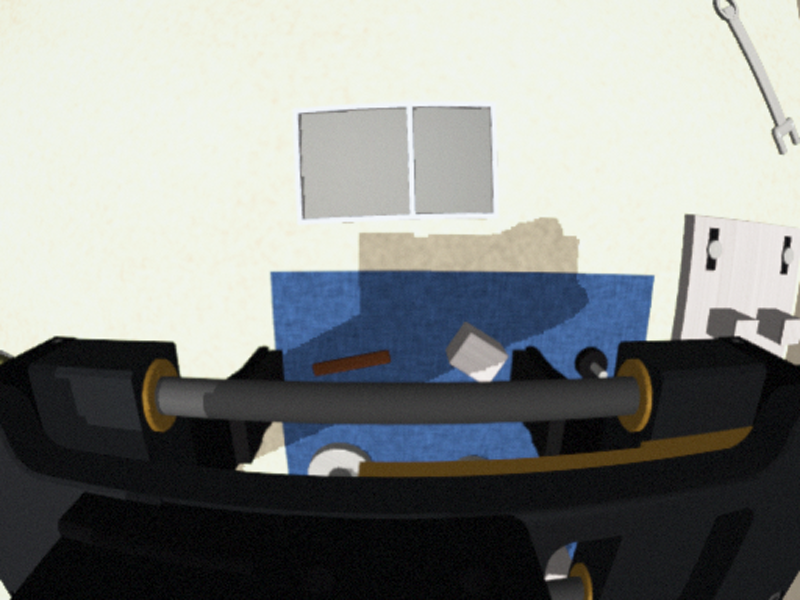

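Bend1 shows the bend tray rim at (240,222), (549,218), (548,299), (246,302). Dividers are at x≈387 and 470. The small platen stub is at (337,40). Press1 shows the press tray rim at (296,109), (493,104), (494,215), (302,220), with its divider at x≈410.

Run:
```python
import pickle
from h import *
np.set_printoptions(precision=4,suppress=True)
for t,k,p,z in [("bend1","bend",[(240,222),(549,218),(548,299),(246,302)],.009),("bend1","div",[(387,260),(470,260)],.009),("bend1","stub",[(337,40)],.046),("bend1","jar",[(494,17)],.058),
 ("press1","press",[(296,109),(493,104),(494,215),(302,220)],.009),("press1","div",[(410,162)],.009)]:
    w=px(pickle.load(open(t+".pkl","rb")),"wrist",p,z); print(k,w.round(4).tolist(),w.mean(0))
```

```text
bend [[0.3453, -0.2755], [0.6029, -0.2724], [0.6061, -0.3417], [0.3464, -0.3442]] [ 0.4752 -0.3084]
div [[0.4682, -0.3093], [0.5362, -0.309]] [ 0.5022 -0.3091]
stub [[0.4325, -0.1383]] [ 0.4325 -0.1383]
jar [[0.5458, -0.1219]] [ 0.5458 -0.1219]
press [[0.4087, 0.3355], [0.5676, 0.3399], [0.5693, 0.2482], [0.413, 0.2438]] [0.4896 0.2919]
div [[0.5006, 0.2898]] [0.5006 0.2898]
```

Request:
step_arm(steps=[1,-22.5,23.7,48,0,1,-22.5,23.7,48,0,1,-22.5,23.7,48,0,1,0,0,0,-9.5,1,0,0,0,-9.5,1,0,0,0,-9.5,1,0,0,0,-9.5,1,0,0,0,-9.5,1,0,0,0,-9.5,1,0,0,0,0,1,0,0,0,0], grip_force=30)

```text
time_s: 4.25
tool_pos: [0.5612, 0.1296, 0.2608]
tool_rot: [-180.0, 0.0, 146.8]
force: [0.1, 0.1, 0.6]
grip_width: 0.0874
grasp_force: 0.0
```

```bash
python3 -c "
from h import *
snap('short1')"
```

```text
(no output)
```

View pics/short1.png

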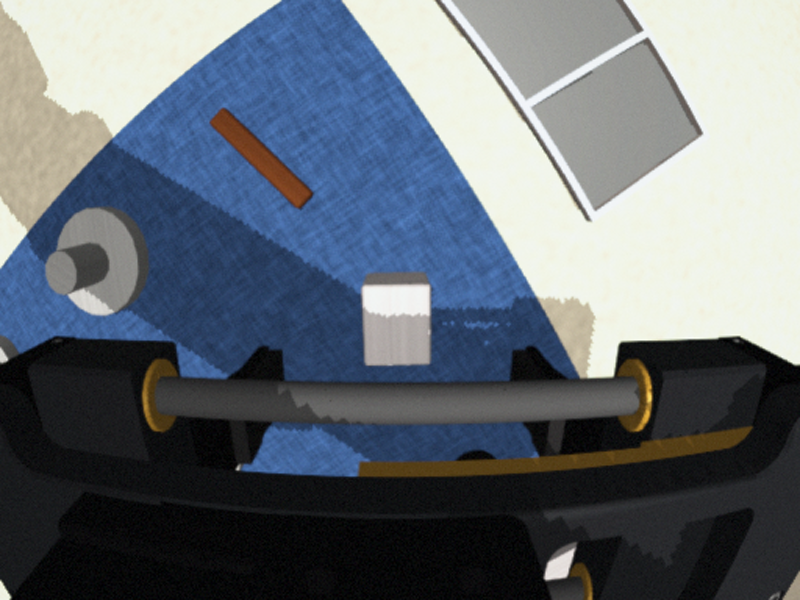

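The block sits square between the fingers. Its top face spans (362–431, 284–365), centre about (397,325). The big platen stub top is at (61,271) and its disc centre at (100,261).

Run:
```python
import pickle
from h import *
c=pickle.load(open("short1.pkl","rb"))
print(px(c,"wrist",[(362,284),(431,284),(431,365),(364,365)],.034).mean(0),px(c,"wrist",[(61,271)],.046),px(c,"wrist",[(100,261)],.014))
```

```text
[0.55685546 0.13324101] [[0.43598142 0.00568591]] [[0.43838804 0.00880323]]
```

Request:
step_arm(steps=[1,5,1,30,0,1,0,0,30,0,1,0,0,11,0,1,0,0,0,0,0,0,0,0,0,0,0,0,0,0,0,0,0,0,0,0,0,0,0,0,0,0,0,0,0,0,0,0,0,0,0,0,0,0,0], grip_force=30)

```text
time_s: 5.68
tool_pos: [0.5574, 0.134, 0.1898]
tool_rot: [-180.0, -0.0, 147.0]
force: [-1.0, -0.0, 1.7]
grip_width: 0.0319
grasp_force: 30.0
```

Request:
step_arm(steps=[0,0,0,-30,0,0,0,0,-30,-8.6,0,0,0,0,-8.6,0,0,0,0,-8.7,0,0,0,0,-8.7,0,4.5,39.4,0,0,0,4.5,39.4,0,0,0,4.5,39.4,0,0,0,4.5,39.4,0,0,0,0,0,0,0,0,0,0,0,0])

```text
time_s: 7.05
tool_pos: [0.5351, 0.2906, 0.2493]
tool_rot: [-179.9, -0.0, -178.4]
force: [0.4, -0.4, -1.2]
grip_width: 0.0318
grasp_force: 30.0
```

Request:
step_arm(steps=[0,0,0,30,0,0,0,0,18,0,0,0,0,8,0,0,0,0,0,0,0,0,0,0,0,1,0,0,0,0,1,0,0,0,0,1,0,0,0,0,1,0,0,0,0,1,0,0,0,0,1,0,0,-30,0,1,0,0,-50,0])

```text
time_s: 8.55
tool_pos: [0.5344, 0.2905, 0.2727]
tool_rot: [-179.9, -0.2, -178.4]
force: [0.6, 0.1, 0.5]
grip_width: 0.0858
grasp_force: 0.0
```

Request:
step_arm(steps=[1,20,-46,0,-1.6,1,20,-46,0,0,1,20,-46,0,0,1,20,-46,0,0,1,20,-46,0,0,1,3,-48,0,0,1,0,0,0,0,1,0,0,0,0])

```text
time_s: 9.55
tool_pos: [0.4465, 0.0087, 0.2739]
tool_rot: [180.0, 0.0, -176.8]
force: [1.2, 0.1, 0.4]
grip_width: 0.087
grasp_force: 0.0
```

```bash
python3 -c "
from h import *
snap('plat1')"
```

```text
(no output)
```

View pics/plat1.png

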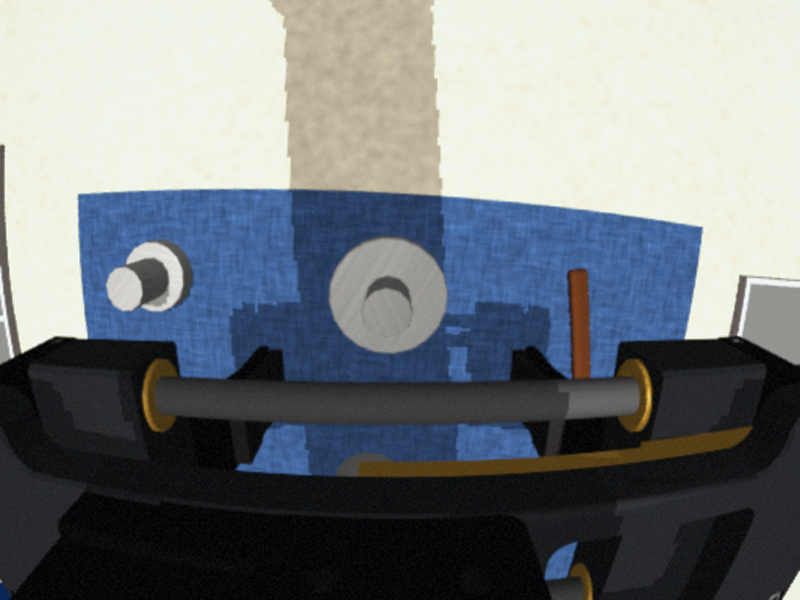

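The platen is between the fingers. The stub top centre is at (387,312) and the disc centre at (388,296).

Run:
```python
import pickle
from h import *
c=pickle.load(open("plat1.pkl","rb"))
print(px(c,"wrist",[(387,312)],.046),px(c,"wrist",[(388,296)],.014),px(c,"wrist",[(126,289)],.046))
```

```text
[[0.4352826 0.0039187]] [[0.43511374 0.00379479]] [[ 0.43079949 -0.13148204]]
```

Request:
step_arm(steps=[1,12,-4,30,0,1,0,0,30,0,1,0,0,14,0,1,0,0,0,0,0,0,0,0,0,0,0,0,0,0,0,0,0,0,0,0,0,0,0,0,0,0,0,0,0,0,0,0,0,0,0,0,0,0,0,0,0,0,0,0], grip_force=45)

```text
time_s: 11.1
tool_pos: [0.4347, 0.0036, 0.1997]
tool_rot: [-180.0, 0.0, -176.8]
force: [-0.2, 0.2, 0.1]
grip_width: 0.0233
grasp_force: 45.0
```

Request:
step_arm(steps=[0,0,0,-30,0,0,0,0,-40,0,0,-5.2,40.5,0,0,0,-5.2,40.5,0,0,0,-5.2,40.5,0,0,0,-5.2,40.5,0,0,0,-5.2,40.5,0,0,0,-5.2,40.5,0,0,0,-5.2,40.5,0,0,0,0,0,0,0,0,0,0,0,0])

```text
time_s: 12.48
tool_pos: [0.4547, 0.288, 0.2685]
tool_rot: [-179.9, -0.1, -176.8]
force: [0.7, 0.3, -4.6]
grip_width: 0.0231
grasp_force: 45.0
```

Request:
step_arm(steps=[0,0,0,30,0,0,0,0,25,0,0,0,0,10.5,0,0,0,0,0,0,0,0,0,0,0,1,0,0,0,0,1,0,0,0,0,1,0,0,0,0,1,0,0,0,0,1,0,0,0,0,1,0,0,-30,0,1,0,0,-45,0])

```text
time_s: 13.98
tool_pos: [0.4547, 0.2882, 0.2788]
tool_rot: [-179.9, -0.2, -176.8]
force: [0.3, -0.7, 0.9]
grip_width: 0.0833
grasp_force: 0.0
```

Request:
step_arm(steps=[1,0,0,0,3.2,1,-18.3,-48.5,0,0,1,-18.3,-48.5,0,0,1,-18.3,-48.5,0,0,1,-18.3,-48.5,0,0,1,-18.3,-48.5,0,0,1,-18.3,-48.5,0,0,1,0,0,0,0,1,0,0,0,0])

```text
time_s: 15.1
tool_pos: [0.5648, -0.0019, 0.2791]
tool_rot: [180.0, -0.0, 180.0]
force: [0.1, -0.4, -0.3]
grip_width: 0.0869
grasp_force: 0.0
```

```bash
python3 -c "
from h import *
snap('coll1')"
```

```text
(no output)
```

View pics/coll1.png

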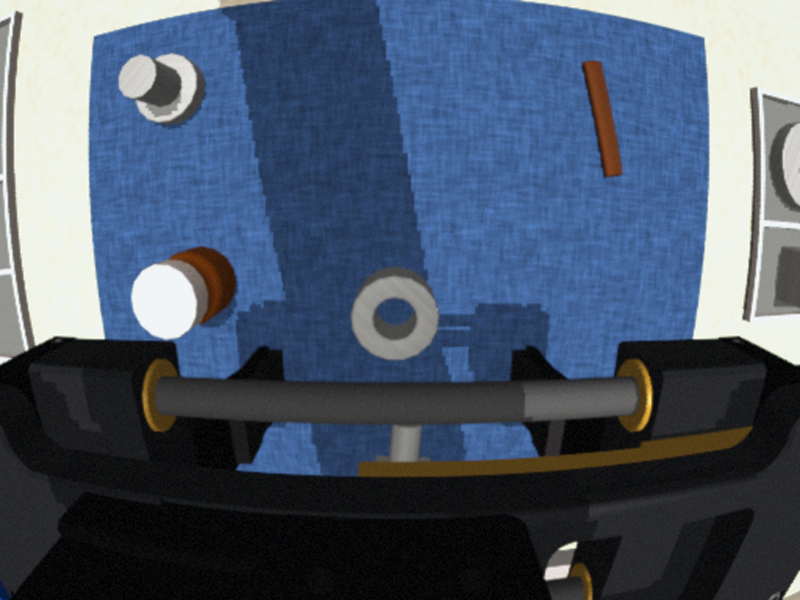

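The collar's top ring centre is at (395,317), lined up with the fingers. The jar and small platen stand undisturbed.

Run:
```python
import pickle
from h import *
c=pickle.load(open("coll1.pkl","rb"))
print(px(c,"wrist",[(395,317)],.03))
```

```text
[[ 0.56139774 -0.00223192]]
```

Request:
step_arm(steps=[1,3.5,0,40,0,1,0,0,35,0,1,0,0,14,0,1,0,0,0,0,0,0,0,0,0,0,0,0,0,0,0,0,0,0,0,0,0,0,0,0,0,0,0,0,0,0,0,0,0,0,0,0,0,0,0], grip_force=35)

```text
time_s: 16.52
tool_pos: [0.5616, -0.0024, 0.1904]
tool_rot: [-180.0, 0.0, -180.0]
force: [-0.9, 0.0, 1.9]
grip_width: 0.045
grasp_force: 35.8
```

Request:
step_arm(steps=[0,0,0,-45,0,0,0,0,-50,0,0,-1.4,-51.2,0,0,0,-1.4,-51.2,0,0,0,-1.4,-51.2,0,0,0,-1.4,-51.2,0,0,0,-1.4,-51.2,0,0,0,-1.4,-51.2,0,0,0,0,0,0,0,0,0,0,0,0])

```text
time_s: 17.77
tool_pos: [0.5698, -0.3091, 0.2845]
tool_rot: [179.9, -0.0, 180.0]
force: [0.1, 1.2, -1.7]
grip_width: 0.0454
grasp_force: 35.8
```

```bash
python3 -c "
from h import *
snap('coll2')"
```

```text
(no output)
```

View pics/coll2.png

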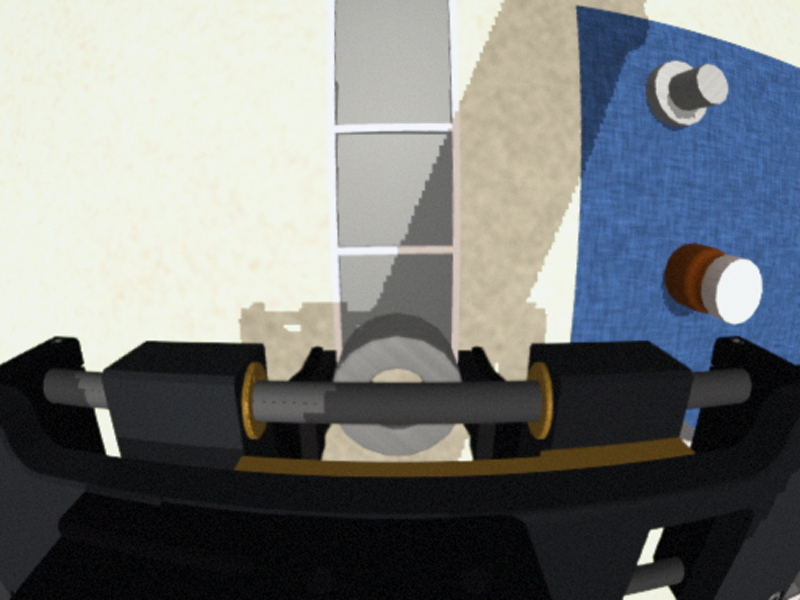

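The held collar is over the end bay. Divider centres are at (395,128) and (397,250), and the outer wall edges at row 190 are at x≈334 and 459.

Run:
```python
import pickle
from h import *
c=pickle.load(open("coll2.pkl","rb"))
print(px(c,"wrist",[(395,128),(397,250),(334,190),(459,190),(336,290),(460,290)],.009))
```

```text
[[ 0.46800782 -0.30925693]
 [ 0.53530045 -0.30820472]
 [ 0.50181582 -0.34256648]
 [ 0.50185319 -0.2743501 ]
 [ 0.55781253 -0.34261775]
 [ 0.55786411 -0.27264608]]
```

Request:
step_arm(steps=[0,0,1,40,0,0,0,0,38,0,0,0,0,13,0,0,0,0,0,0,0,0,0,0,0,1,0,0,0,0,1,0,0,0,0,1,0,0,0,0,1,0,0,0,0,1,0,0,-30,0,1,0,0,-55,0,1,0,0,0,0])

```text
time_s: 19.32
tool_pos: [0.5718, -0.3092, 0.2849]
tool_rot: [-179.7, 0.5, 180.0]
force: [-0.4, -0.3, -0.1]
grip_width: 0.087
grasp_force: 0.0
```

Request:
step_arm(steps=[1,-23.3,44.8,0,0,1,-23.3,44.8,0,0,1,-23.3,44.8,0,0,1,-23.3,44.8,0,0,1,0,0,0,6,1,0,0,0,6,1,0,0,0,0,1,0,0,0,0])

```text
time_s: 20.32
tool_pos: [0.6629, -0.1295, 0.2788]
tool_rot: [-180.0, -0.0, 168.1]
force: [0.2, 0.3, -0.1]
grip_width: 0.087
grasp_force: 0.0
```

```bash
python3 -c "
from h import *
snap('tall1')"
```

```text
(no output)
```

View pics/tall1.png

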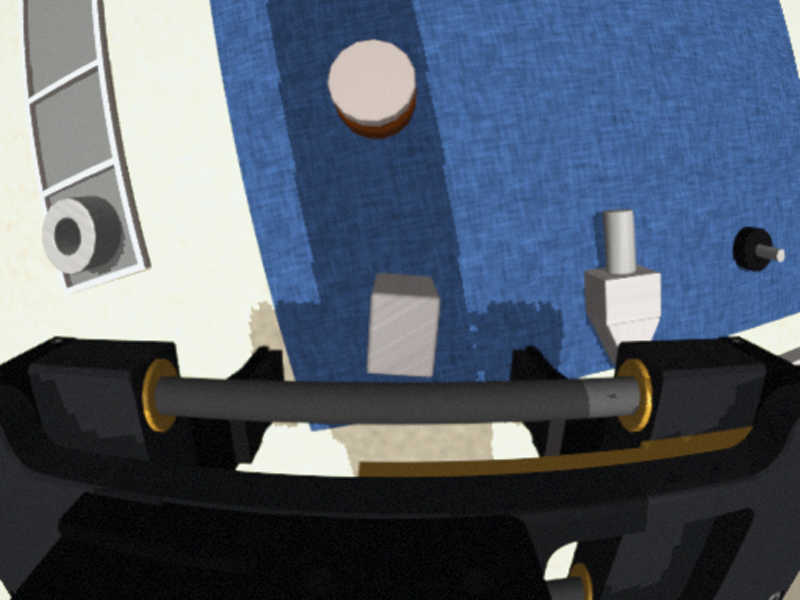

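The collar sits in the end bay. The tall block's top face corners are (373,292), (439,298), (433,377), (367,373), slightly turned from the tool.

Run:
```python
import pickle
from h import *
c=pickle.load(open("tall1.pkl","rb"))
w=px(c,"wrist",[(373,292),(439,298),(433,377),(367,373)],.054); print(w,w.mean(0))
for a,b in((0,3),(1,2)): v=w[b]-w[a]; print(np.degrees(np.arctan2(v[1],v[0])),np.hypot(*v))
w=px(c,"wrist",[(585,270),(661,272),(606,217),(632,217)],.032);print(w)
```

```text
[[ 0.63931153 -0.13498046]
 [ 0.6481806  -0.10638594]
 [ 0.68557909 -0.11617651]
 [ 0.67704403 -0.14644985]] [ 0.66252881 -0.12599819]
-16.907467618334593 0.039437141537032205
-14.670257932075778 0.03865879930121569
[[ 0.65462604 -0.02691128]
 [ 0.66447231  0.0202033 ]
 [ 0.6290965  -0.01092482]
 [ 0.63145031  0.00479819]]
```

Request:
step_arm(steps=[1,1,3.4,35,4,1,0,0,35,0,1,0,0,15,0,1,0,0,0,0,0,0,0,0,0,0,0,0,0,0,0,0,0,0,0,0,0,0,0,0,0,0,0,0,0,0,0,0,0,0,0,0,0,0,0], grip_force=35)

```text
time_s: 21.75
tool_pos: [0.6628, -0.1259, 0.1942]
tool_rot: [-180.0, -0.0, 164.0]
force: [0.5, -0.7, -0.1]
grip_width: 0.0319
grasp_force: 35.0
```

Request:
step_arm(steps=[0,0,0,-35,0,0,0,0,-40,0,0,0,0,0,-8,0,0,0,0,-8,0,32.2,-36.6,0,0,0,32.2,-36.6,0,0,0,32.2,-36.6,0,0,0,32.2,-36.6,0,0,0,32.2,-36.6,0,0,0,0,0,0,0,0,0,0,0,0])

```text
time_s: 23.12
tool_pos: [0.5019, -0.3083, 0.2691]
tool_rot: [179.9, 0.0, 180.0]
force: [0.3, 1.7, -1.5]
grip_width: 0.0317
grasp_force: 35.0
```

Request:
step_arm(steps=[0,0,0,35,0,0,0,0,25,0,0,0,0,12,0,0,0,0,0,0,0,0,0,0,0,1,0,0,0,0,1,0,0,0,0,1,0,0,0,0,1,0,0,0,0,1,0,0,-30,0,1,0,0,-50,0,1,0,0,0,0])

```text
time_s: 24.62
tool_pos: [0.5035, -0.3096, 0.282]
tool_rot: [-179.7, 0.4, 180.0]
force: [-0.7, 0.5, 0.0]
grip_width: 0.0861
grasp_force: 0.0
```

Request:
step_arm(steps=[1,-29.2,51.7,0,0,1,-29.2,51.7,0,0,1,-29.2,51.7,0,0,1,-29.2,51.7,0,0,1,-29.2,51.7,0,0,1,-29.2,51.7,0,0,1,0,0,0,5.5,1,0,0,0,0,1,0,0,0,0])

```text
time_s: 25.75
tool_pos: [0.6767, -0.0, 0.2766]
tool_rot: [-179.9, -0.1, 174.5]
force: [-0.4, -0.5, -0.5]
grip_width: 0.087
grasp_force: 0.0
```

```bash
python3 -c "
from h import *
snap('nose1')"
```

```text
(no output)
```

View pics/nose1.png

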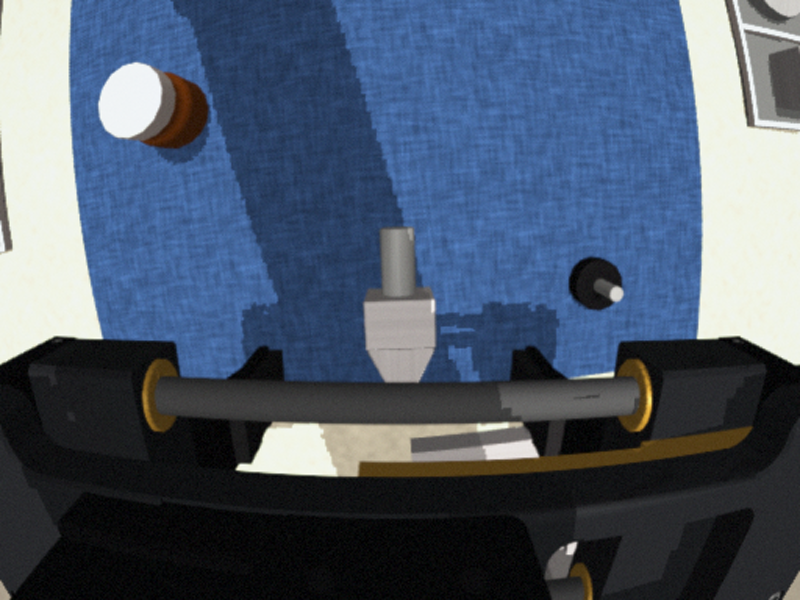

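The nose head is square to the fingers. Its top face spans about (366–435, 300–348) and the shank runs along x≈398.

Run:
```python
import pickle
from h import *
c=pickle.load(open("nose1.pkl","rb"))
w=px(c,"wrist",[(366,300),(435,300),(434,348),(367,348)],.032); print(w,w.mean(0))
```

```text
[[ 0.66176255 -0.01379092]
 [ 0.66505149  0.02030548]
 [ 0.69015902  0.01792649]
 [ 0.68685445 -0.01616025]] [0.67595688 0.0020702 ]
```

Request:
step_arm(steps=[1,1,2,36,0,1,0,0,35,0,1,0,0,15.5,0,1,0,0,0,0,0,0,0,0,0,0,0,0,0,0,0,0,0,0,0,0,0,0,0,0,0,0,0,0,0,0,0,0,0,0,0,0,0,0,0], grip_force=40)

```text
time_s: 27.18
tool_pos: [0.6761, 0.0031, 0.1907]
tool_rot: [-180.0, -0.0, 174.5]
force: [-1.1, -1.4, 2.2]
grip_width: 0.0358
grasp_force: 40.0
```

Request:
step_arm(steps=[0,0,0,-40,0,0,0,0,-55,-5.5,0,0,0,0,0,0,33.8,-39,0,0,0,33.8,-39,0,0,0,33.8,-39,0,0,0,33.8,-39,0,0,0,33.8,-39,0,0,0,33.8,-39,0,0,0,33.8,-39,0,0,0,33.8,-39,0,0,0,0,0,0,0])

```text
time_s: 28.68
tool_pos: [0.4019, -0.312, 0.2842]
tool_rot: [-180.0, -0.2, 179.5]
force: [0.0, 0.6, -3.1]
grip_width: 0.0357
grasp_force: 40.0
```

Request:
step_arm(steps=[0,0,0,0,0,0,0,0,0,0])

```text
time_s: 28.92
tool_pos: [0.4067, -0.3071, 0.2853]
tool_rot: [179.9, -0.0, -179.9]
force: [0.7, -0.0, -2.1]
grip_width: 0.0359
grasp_force: 40.0
```

Request:
step_arm(steps=[0,0,-1,36,0,0,0,0,35,0,0,0,0,16,0,0,0,0,4.5,0,0,0,0,0,0,1,0,0,0,0,1,0,0,0,0,1,0,0,0,0,1,0,0,0,0,1,0,0,-30,0,1,0,0,-50,0,1,0,0,-60,0])

```text
time_s: 30.42
tool_pos: [0.4053, -0.3092, 0.3349]
tool_rot: [179.9, -0.1, -180.0]
force: [1.3, -0.8, 0.4]
grip_width: 0.0863
grasp_force: 0.0
```

Request:
step_arm(steps=[1,0,0,-50,0,1,-30,50,0,0,1,-30,50,0,0,1,-30,50,0,0,1,-30,50,0,0,1,-30,50,0,0,1,0,0,0,0,1,0,0,0,0])

```text
time_s: 31.42
tool_pos: [0.5557, -0.0599, 0.384]
tool_rot: [-180.0, -0.0, -180.0]
force: [-0.2, -0.9, -0.2]
grip_width: 0.087
grasp_force: 0.0
```

Run:
```python
from cell import env
import cv2
a=env.read_camera("scene")["image"][150:380,40:340,::-1]
b=env.read_camera("side")["image"][140:370,120:420,::-1]
cv2.imwrite("pics/final.png",cv2.resize(cv2.hconcat([a,b]),(800,307),interpolation=cv2.INTER_CUBIC))
import pickle
w=env.read_camera("wrist");pickle.dump(w,open("fin.pkl","wb"))
cv2.imwrite("pics/finalw.png",cv2.resize(w["image"][:,:,::-1],(800,600),interpolation=cv2.INTER_CUBIC))
a=env.read_camera("scene")["image"][100:350,30:350,::-1]
cv2.imwrite("pics/final2.png",cv2.resize(a,(768,600),interpolation=cv2.INTER_CUBIC))
```

```text
(no output)
```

View pics/final2.png

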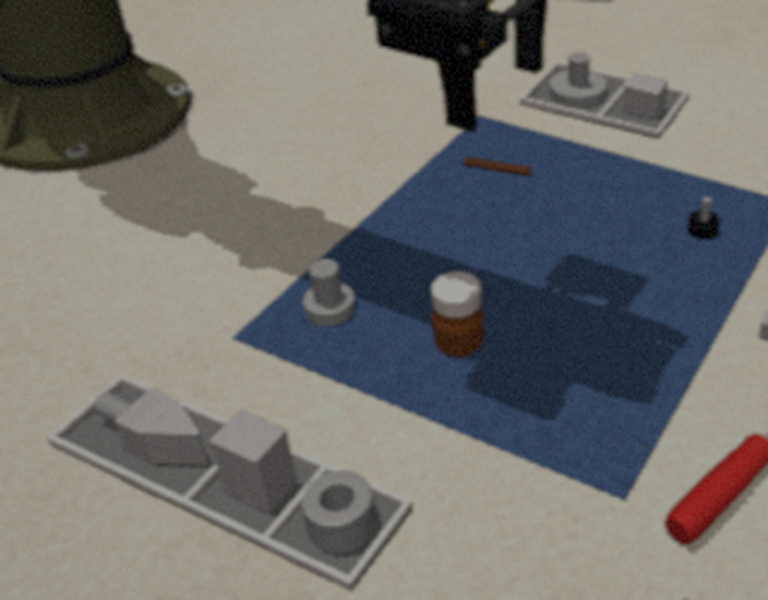

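View pics/finalw.png

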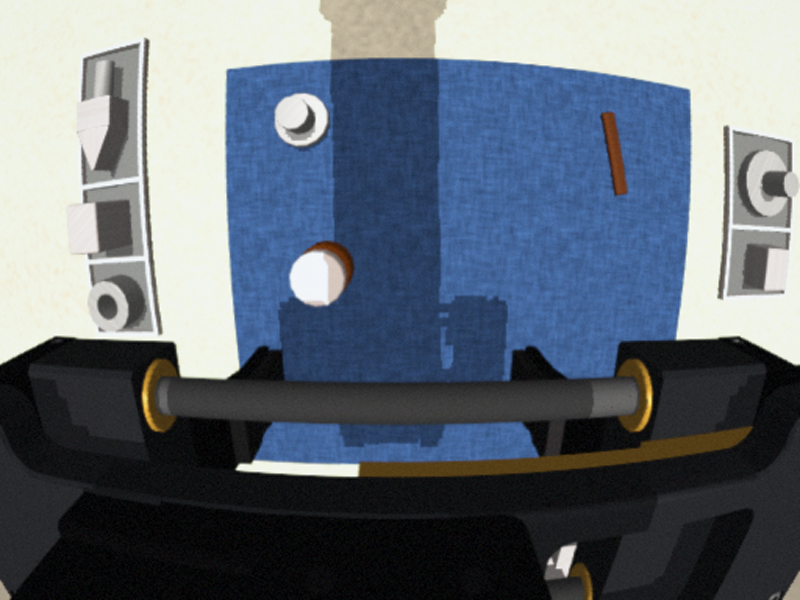

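Both final views show all five pieces standing flat inside their own bays. The nose, tall block and collar are in the left tray, and the platen and short block in the right one. The small platen and jar have not moved.

```bash
python3 -c "
from cell import env
print(env.sign_off())"
```

```text
the job is handed in; nothing more can be done
None
```

Both kits are made up and the job was handed in at about 32 s of the 128 s allowed. The final pictures show all five pieces in their bays, with the small platen and jar where they started, but sign-off gave no verdict.

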